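# File the pots and vial between the vanity rails and lock the bar

### The arm

A 6-joint arm with a two-finger parallel gripper is mounted at the origin on the work surface. World frame = base frame: x ahead of the robot, y to its left, z up, the work surface at z = 0. Lengths are in mm, angles in rad, forces in N, time in s.
With the tool pointing down it reaches from about 350 to 975 mm from the base axis. Payload 7.1 kg.
Tool frame: the origin (TCP) lies at the centre of the arm's flange, where the gripper is bolted on; the fingertips stand 182 mm ahead of it and the grasp point (between the pads) lies 163 mm ahead of it; x points along the fingers, y is the direction in which the jaws open and shut, and the axes are right-handed (so a half turn about x gives the same grasp; the last joint's range is limited). The gripper opens to 88 mm and grips with 3 to 60 N. Pads are 20 mm wide; open, the fingers measure 115 mm over their backs; the gripper's body (75 mm by 178 mm) begins 61 mm behind the grasp point.
Start: joints at [1.326, 0.423, 1.63, -0, 1.089, -0.019], TCP at [139.898, 609.126, 404.675] pointing down, gripper open.
Joint ranges: [-3, 3], [-0.9, 2.11], [0.09, 2.58], [-1.31, 4.45], [0.11, 2.69], [-2.54, 2.54]. Speed limits (rad/s): [2.39, 2.39, 3.01, 3.14, 3.14, 3.14].

### API

Orientations are given as a rotation vector (axis times angle).
In Python, from workcell import readout, viewer, workorder, models gives the robot as it stands. The module is installed in compiled form; this text tells all that it offers.
- The arm moves only by the tool apply_moves, never from a script. Its argument "commands" is a list that holds one entry, the list of rows, each a list of 4 numbers: the shift along the world's x, y, z in m, then the turn about the world's z in rad. A call has 1 to 8 rows; each row is the pose to reach, as a shift and turn from the pose commanded when the call began; what a row does not reach only later rows make up. A row lasts 1/8 s, in which the tool goes at most 62.5 mm and 10.7 degrees, less where a joint would pass 70% of its speed; a pose out of reach is approached as far as the arm can. A call with a gripper value outside its range is refused whole. "gripper" is the finger opening in m, from 0 to 0.0878, set as the call begins (left out, the last holds). The fingers move at their own pace and stop on an object; the grip force is fixed at half the most. Time passes only in rows, so rows that repeat a pose let the fingers close. It gives the time, the measured TCP pose, the force and the opening at its end, in the units of the state.
- readout.get_obs(): the state, without advancing time (a new reading comes with each control period).
- viewer.get_image(name): name is "side" or "top" or "wrist"; returns a dict with "color" (420x560x3 uint8, red, green, blue), "vertical_fov" (degrees; the focal length in pixels is half the picture's height over the tangent of half this angle, whatever the lens; pixels are square), "cx", "cy" (the principal point, pixels), "rvec" (rotation vector, rad) and "tvec" (3), from world to camera coordinates, as OpenCV has them. Camera axes: x right, y down, z forward; pixel columns grow to the right and rows downward; lengths in mm; the calibration is good to about 2 mm. A picture is of the moment at which its call begins. There is no depth.
- workorder.close_job(): hands the job in, once; it reports no verdict.
Trained networks look in the newest picture that a camera, given by its name, has taken for a name from the list of things; names that differ only in an ending like _2 or _b are one class to them, and where a whole thing is asked for, a point or a joint stands for the part that bears it (a point fixed in the world has none). Each returns a list of dicts, best first, with "conf" (0 to 1); they miss things now and then, are a little off and sometimes report something else, mostly with a low value. They report only what shows in the picture. A call takes as long as a camera call. They do not tell look-alikes from the thing itself.
- models.search_frame(camera, label): "position" ([x, y, z] in mm, in world coordinates, good to about 4 mm: the middle of the surface that is visible of it).
- models.place_of(camera, label): "position" ([x, y, z] in mm, in world coordinates, good to about 4 mm: a listed point, or the origin of a listed thing).
The state is a dict: "t": time; "qpos": joint angles; "qvel": joint speeds; "joint_torque": joint torques, N m; "ee_pos": TCP position; "orientation": TCP orientation; "ft_force": force on the tool from outside, world axes, zero at the start; "moment": the same for the moment, N m; "width": finger opening in mm.
Only numpy, scipy, OpenCV 4.12 (cv2) and the standard library are available. Lean on these libraries where they do the work, as an engineer would, in place of code of your own. Each camera call takes 0.05 s, during which the arm holds its last target.

### The job

Slide the two cream pots and then the screw-top glass vial, standing on the tile and never lifted or knocked over, into single file between the aluminium guide rails, right up to the end stop with the vial last, nearest the mouth. Then turn the steel lock collar so that its bar swings across the mouth behind the vial and rests on the stop post. Leave the other things on the vanity where they are.

Things in the scene. Friction and masses are not known exactly. Their poses are not given: they have to be found in the camera images.
- rack: Aluminium rail rack fixed to the tile, without a floor (things slide on the tile). Origin on the tile, mid mouth; +x runs along the lane's centre line inwards, +y left, z up. Rails 8 mm thick, 25 mm high, inner faces 60 mm apart, from x = 0 to a 25 mm high end stop whose inner face is at x = 177 mm. From x = 0 to -50 mm they flare outwards as a funnel to about 120 mm inside.
- post (a point): Point on the upright axis of the lock collar, at the bar's mid height (38 mm above the tile). The collar's post stands outside the right rail at rack x = 0, y = -57 mm and its pin reaches 56 mm high.
- bar_end (a point): Outer end of the retaining bar at mid height (38 mm), 112 mm from the collar's axis. The bar sticks out from the collar (steel, 32 mm across, 29 to 51 mm above the tile), is 10 mm thick and 16 mm tall (30 to 46 mm above the tile) and swings clear above the 25 mm rails.
- collar (a joint): Lock collar angle, rad, growing clockwise seen from above. Starts near 0: open, the bar pointing back and outwards from the lane. 2.5: locked, hard stop, the bar across the mouth (from the post along rack +y), on the stop post. Bar direction in the rack's frame, counter-clockwise from +x: pi/2 + 2.5 - value. Light friction (0.06 N m), stays where left; can be pushed by the bar.
- stop (a point): Centre of the top of the stop post, 14 mm square and 48 mm high, outside the left rail at rack x = 12, y = 50 mm; the locked bar rests on its mouth-side face.
- pot_a: Cream pot: white cylinder with a full-width wooden lid, 52 mm across, 62 mm high, about 0.17 kg, standing loose on the tile. Origin: centre of its underside, z up.
- pot_b: Second cream pot, same as pot_a and interchangeable with it.
- vial: Screw-top glass vial: amber glass cylinder 48 mm across and 50 mm high, sloping shoulder, narrow black cap 29 mm across, 80 mm high over all, about 0.15 kg, standing loose on the tile. Origin: centre of its underside, z up.
- lens_tray: Bystander: shallow yellow lens tray 110 x 70 x 18 mm, loose. Origin: centre of its underside, long along its x.
- tweezer: Bystander: black plastic tweezer, about 120 x 22 x 8 mm, lying loose. Origin: centre of its underside, long along its x.
- wood_box: Bystander: wooden box with sliding lid, 140 x 80 x 50 mm, loose. Origin: centre of its underside, long along its x.
- comb: Bystander: black comb, 160 x 33 x 5 mm, lying loose. Origin: middle of its underside, long along its x.
- tumbler: Bystander: blue ceramic tumbler, 72 mm across, 95 mm high, loose. Origin: centre of its underside.
- dispenser: Bystander: white soap bottle, 64 mm across, 160 mm high, loose. Origin: centre of its underside.
Things that resemble listed ones, but are neither listed nor needed, are in the scene too. Leave any purple or yellow look-alike of the pot_a alone.

How it is judged (in metres and radians):
On the way, in this order (a step that is already met when the one before it is completed fails the run):
1. both cream pots stand between the rails, fully past the mouth, the vial not yet in (x of pot_a in the frame of rack between 0.024 and 0.165 m and y of pot_a in the frame of rack between -0.012 and 0.012 m and angle between each of pot_a, pot_b's own z axis and vertical below 0.12 rad and x of pot_b in the frame of rack between 0.024 and 0.165 m and y of pot_b in the frame of rack between -0.012 and 0.012 m and x of vial in the frame of rack below 0.02 m), for 0.2 s.
2. the vial stands between the rails behind both pots, the file up to the end stop (x of pot_a in the frame of rack between 0.065 and 0.165 m and y of pot_a in the frame of rack between -0.012 and 0.012 m and angle between each of pot_a, pot_b, vial's own z axis and vertical below 0.12 rad and x of pot_b in the frame of rack between 0.065 and 0.165 m and y of pot_b in the frame of rack between -0.012 and 0.012 m and x of vial in the frame of rack between 0.029 and 0.062 m and y of vial in the frame of rack between -0.012 and 0.012 m), for 0.2 s.
3. the collar is turned to its locked stop (value of joint collar above 2.38 rad), for 0.2 s.
At the end, for the whole second after the job is handed in: Pots and vial upright (within 7 degrees) and still, in single file between the rails, vial nearest the mouth, its centre 29 to 62 mm inside it (49 mm when all touch the end stop); collar at its stop (above 2.38 of 2.5 rad), bar across the mouth; released (all of step 2 and value of joint collar above 2.38 rad and linear speed of each of pot_a, pot_b, vial below 0.02 m/s).
It fails at once if a pot or the vial is knocked over (angle between any of pot_a, pot_b, vial's own z axis and vertical above 0.5 rad).
It fails at once if a pot or the vial is lifted off the tile (height (world z) of any of pot_a, pot_b, vial above 0.02 m).
It fails at once if a bystander is moved by more than 25 mm (distance of any of lens_tray, tweezer, wood_box, comb, tumbler, dispenser from where it was at the start of the episode above 0.025 m).
It also fails if it takes over 72 s, if anything falls off the work surface, if the arm or the gripper's body presses on something with over 40 N, if the wrist force passes 120 N, or if a joint passes its speed limit or range.

## Working session

There is one attempt and no reset: what is moved stays moved. The work goes in short steps, Python scripts to look and compute and a tool call to move; the robot and the scene stay as the last step left them, time stands still between calls to the robot, and variables do not carry over. Pictures are saved under pics/ and viewed, and the job is handed in when it is done.

Besides the shell and the picture viewer there is one more tool, called in YAML: its name, and indented under it one key for each argument. apply_moves: Moves the arm, as the interface text tells. Its arguments: {"type":"object","properties":{"commands":{"type":"array","items":{"type":"array","items":{"type":"array","items":{"type":"number"}}}},"gripper":{"type":"number"}},"required":["commands"]}

```bash
ls; mkdir -p pics; cat > h.py <<'E'
import numpy as np,cv2
from workcell import readout, viewer, workorder, models
def shot(n,f):
    im=viewer.get_image(n); cv2.imwrite('pics/'+f,im['color'][:,:,::-1]); return im
def cam(im):
    R=cv2.Rodrigues(np.array(im['rvec'],float))[0];t=np.array(im['tvec'],float).ravel()
    f=im['color'].shape[0]/2/np.tan(np.radians(im['vertical_fov'])/2)
    return R,t,np.array([[f,0,im['cx']],[0,f,im['cy']],[0,0,1]])
def pix(im,P):
    R,t,K=cam(im); p=K@(R@np.array(P,float)+t); return p[:2]/p[2]
def ray(im,u,v,z=0):
    R,t,K=cam(im); d=R.T@np.linalg.inv(K)@np.array([u,v,1.]); c=-R.T@t
    return c+d*(z-c[2])/d[2]
E
python3 - <<'E'
from h import *
for c in ['top','side','wrist']: shot(c,c+'0.png')
o=readout.get_obs(); print({k:np.round(v,3) for k,v in o.items()})
for c in ['top','side']:
  for l in ['rack','post','bar_end','stop','pot_a','vial','lens_tray','tweezer','wood_box','comb','tumbler','dispenser']:
    print(c,l,[(np.round(d['position']).astype(int).tolist(),round(d['conf'],2)) for d in models.place_of(c,l)])
E
```

```text
pics
{'t': np.float64(0.15), 'qpos': array([ 1.326,  0.424,  1.63 ,  0.   ,  1.089, -0.019]), 'qvel': array([ 0.   , -0.002, -0.003, -0.001, -0.   , -0.   ]), 'joint_torque': array([ 0.0000e+00, -5.4499e+01, -2.7392e+01,  6.4000e-02,  2.0000e-02,
       -0.0000e+00]), 'ee_pos': array([139.869, 608.949, 404.078]), 'orientation': array([ 0.176,  1.564, -0.178]), 'ft_force': array([0.634, 0.309, 0.225]), 'moment': array([ 0.012,  0.045, -0.003]), 'width': np.float64(87.512)}
top rack [([504, 69, -2], 0.55)]
top post [([557, 74, 39], 0.92), ([421, -495, 0], 0.16)]
top bar_end [([625, -20, 36], 0.81)]
top stop [([455, 92, 48], 0.78), ([502, 74, -4], 0.43)]
top pot_a [([611, -247, 1], 0.94), ([648, -378, -1], 0.91), ([536, -272, 0], 0.67), ([712, -237, 6], 0.63), ([774, -131, -4], 0.39)]
top vial [([431, -255, 0], 0.86)]
top lens_tray [([417, -496, 1], 0.71)]
top tweezer [([547, 420, 3], 0.46), ([558, 71, 38], 0.3)]
top wood_box [([582, -519, 2], 0.95), ([558, 71, 37], 0.21)]
top comb [([430, -254, -1], 0.16)]
top tumbler [([774, -131, -3], 0.57)]
top dispenser [([417, -496, 2], 0.68), ([706, 181, -4], 0.22)]
side rack [([502, 74, -1], 0.6)]
side post [([558, 76, 36], 0.88)]
side bar_end [([624, -14, 33], 0.83)]
side stop [([454, 90, 46], 0.8)]
side pot_a [([648, -376, 1], 0.78), ([531, -272, 4], 0.75), ([710, -236, 0], 0.68), ([620, -244, 1], 0.61)]
side vial [([434, -252, 2], 0.83)]
side lens_tray [([418, -497, -6], 0.64)]
side tweezer [([551, 425, -4], 0.66)]
side wood_box [([580, -524, -6], 0.61)]
side comb [([706, 180, 3], 0.9)]
side tumbler [([772, -137, -3], 0.91)]
side dispenser [([697, 362, -1], 0.84), ([706, 181, 0], 0.49)]
```

View pics/top0.png

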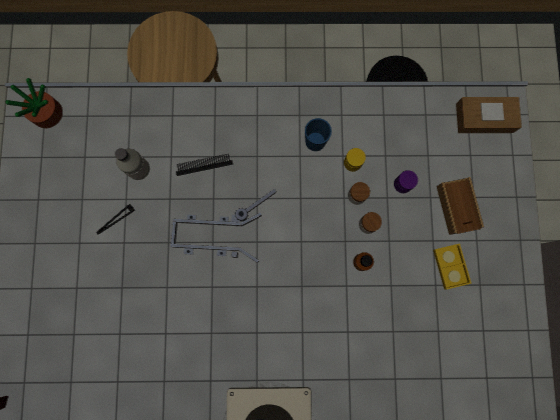

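View pics/side0.png

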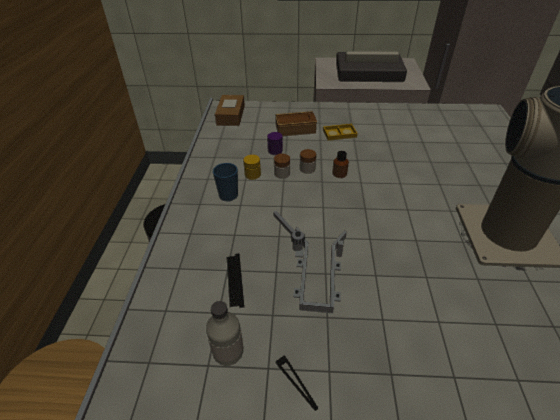

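View pics/wrist0.png

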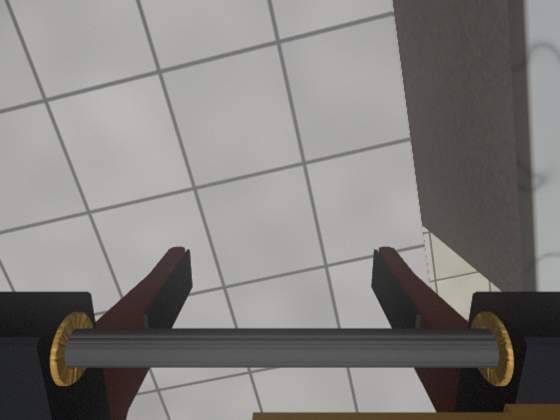

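```bash
python3 - <<'E'
from h import *
o=readout.get_obs(); R=cv2.Rodrigues(np.array(o['orientation']))[0]; print(np.round(R,3))
th=np.arctan2(16,-103)-np.arctan2(107,12); print(np.degrees(th))
ims=[]
for c in ['top','side']:
    im=viewer.get_image(c)
    for l in ['post','stop','bar_end','pot_a','vial']:
        print(c,l,[(np.round(d['position']).astype(int).tolist(),round(d['conf'],2)) for d in models.place_of(c,l)])
    ims.append(im)
c_,s_=np.cos(th),np.sin(th)
O=np.array([558,75,0])+57*np.array([-s_,c_,0]); print(O)
def W(x,y,z): return O+np.array([c_*x-s_*y,s_*x+c_*y,z])
for n,im,(a,b,w,h) in zip('ts',ims,[(150,170,150,112),(230,180,160,150)]):
    k=5; big=cv2.resize(im['color'][b:b+h,a:a+w,::-1],None,fx=k,fy=k,interpolation=cv2.INTER_CUBIC)
    big=cv2.convertScaleAbs(big,alpha=1.6)
    def L(P,Q,col):
        p=[tuple(int(v) for v in ((pix(im,X)-[a,b]+.5)*k)) for X in(P,Q)]; cv2.line(big,p[0],p[1],col,1)
    for y in(-30,30): L(W(0,y,25),W(177,y,25),(0,255,0)); L(W(0,y,25),W(-50,2*y,25),(0,255,0))
    L(W(177,-30,25),W(177,30,25),(0,255,0))
    L(W(0,-57,0),W(0,-57,56),(0,0,255)); L(W(12,50,0),W(12,50,48),(0,0,255))
    cv2.imwrite(f'pics/ov_{n}.png',big)
E
```

```text
[[-0.     0.224  0.975]
 [-0.     0.975 -0.224]
 [-1.    -0.    -0.   ]]
87.56921195945985
top post [([556, 70, 42], 0.75), ([695, 361, 1], 0.72)]
top stop [([449, 92, 48], 0.85)]
top bar_end [([625, -19, 38], 0.51)]
top pot_a [([649, -380, 0], 0.89), ([614, -243, 1], 0.81), ([535, -271, -1], 0.63), ([711, -240, 4], 0.55)]
top vial [([432, -255, -1], 0.69)]
side post [([559, 72, 37], 0.71)]
side stop [([451, 90, 45], 0.67), ([548, 423, -1], 0.6)]
side bar_end [([577, -525, -3], 0.67), ([622, -16, 32], 0.65)]
side pot_a [([533, -273, 4], 0.91), ([616, -244, 1], 0.85), ([706, -235, -2], 0.73), ([648, -376, -3], 0.7)]
side vial [([433, -253, -1], 0.55)]
[501.05128952  77.41751415   0.        ]
```

View pics/ov_t.png

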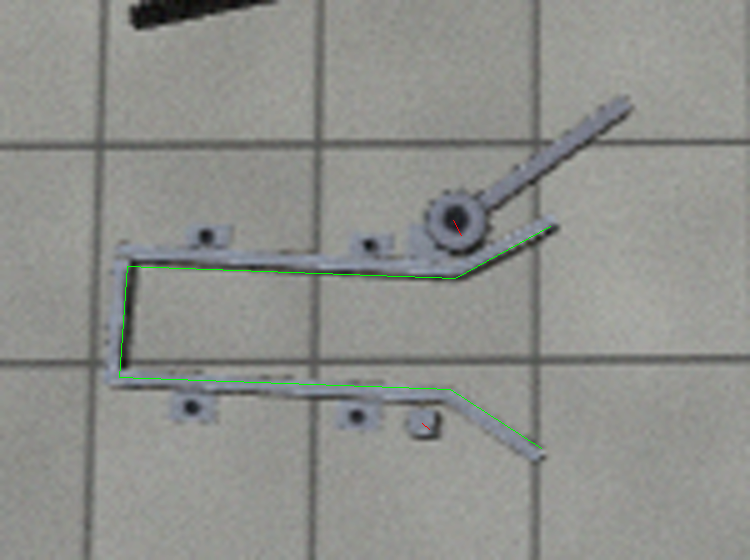

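View pics/ov_s.png

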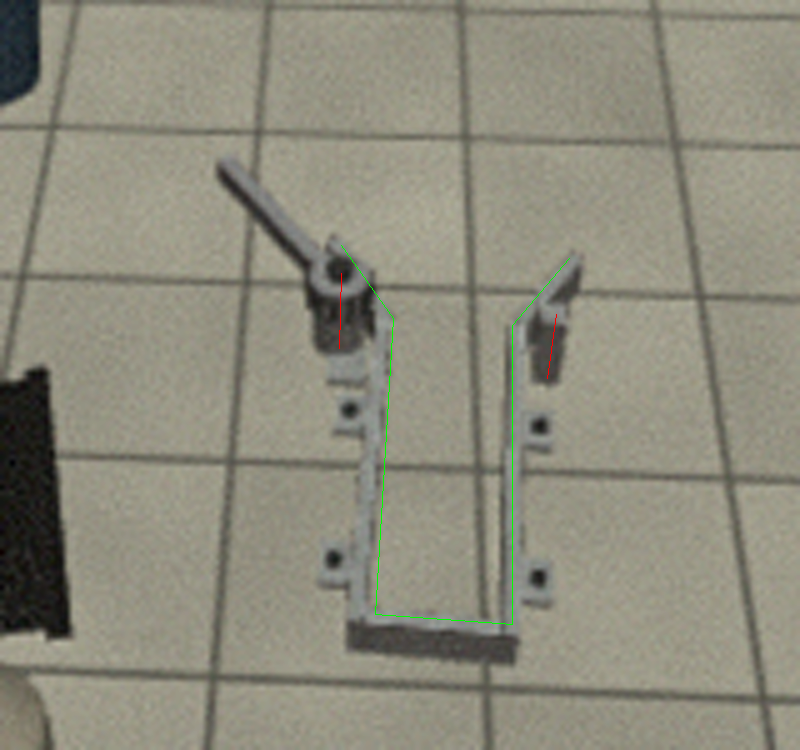

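apply_moves:
  commands:
    - [[0.03,-0.052,-0.01,0.1],[0.06,-0.104,-0.02,0.173],[0.09,-0.156,-0.03,0.173],[0.12,-0.208,-0.04,0.173],[0.15,-0.26,-0.05,0.173],[0.18,-0.312,-0.06,0.173],[0.21,-0.364,-0.06,0.173],[0.24,-0.416,-0.06,0.173]]
  gripper: 0.0878

```text
t: 2.95
ee_pos: [380.7, 191.5, 344.9]
orientation: [0.042, 1.57, -0.041]
ft_force: [0.6, 0.1, -0.9]
width: 87.7
```

apply_moves:
  commands:
    - [[0.029,-0.054,0,0],[0.058,-0.109,0,0],[0.087,-0.163,0,0],[0.116,-0.218,0,0],[0.146,-0.272,0,0],[0.175,-0.327,0,0],[0.205,-0.381,0,0],[0.234,-0.436,0,0]]

```text
t: 3.95
ee_pos: [614.7, -244.9, 344.8]
orientation: [0.042, 1.57, -0.042]
ft_force: [0.5, 1.0, 0.2]
width: 87.8
```

```bash
python3 - <<'E'
from h import *
im=shot('wrist','w1.png'); print(readout.get_obs()['ee_pos'])
for c in ['wrist']:
  for l in ['pot_a']: print([(np.round(d['position']).astype(int).tolist(),round(d['conf'],2)) for d in models.place_of(c,l)])
for P in [(615,-244,62),(534,-272,62)]: print(pix(im,P))
E
```

```text
[ 617.28945293 -250.75612124  345.26465701]
[([649, -376, -3], 0.84), ([712, -238, 0], 0.78), ([612, -242, -1], 0.75), ([534, -273, 1], 0.73)]
[281.72489641 211.44001437]
[235.14378663 100.94939626]
```

View pics/w1.png

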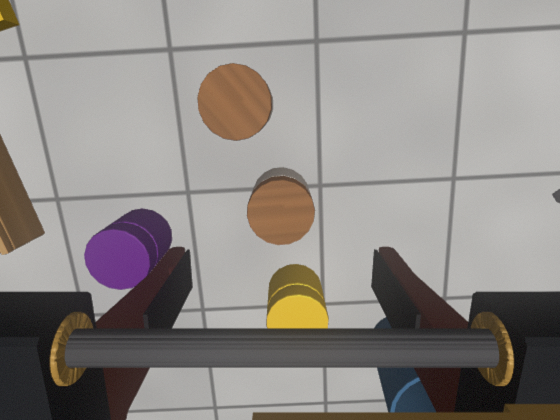

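apply_moves:
  commands:
    - [[0,0,-0.04,0],[0,0,-0.08,0],[0,0,-0.12,0],[0,0,-0.147,0],[0,0,-0.147,0]]

```text
t: 4.68
ee_pos: [612.8, -241.9, 195.5]
orientation: [0.043, 1.575, -0.04]
ft_force: [0.5, -0.0, 0.5]
width: 87.8
```

apply_moves:
  commands:
    - [[0,0,0,0],[0,0,0,0],[0,0,0,0],[0,0,0,0]]
  gripper: 0.048

```text
t: 5.18
ee_pos: [614.2, -243.2, 198.6]
orientation: [0.041, 1.569, -0.042]
ft_force: [-0.8, 1.9, 5.8]
width: 51.3
```

apply_moves:
  commands:
    - [[-0.01,0.02,0,0],[-0.026,0.053,0,0],[-0.042,0.086,0,0],[-0.058,0.119,0,0],[-0.075,0.152,0,0],[-0.091,0.185,0,0],[-0.107,0.218,0,0],[-0.119,0.241,0,0]]

```text
t: 6.18
ee_pos: [495.2, -1.0, 198.6]
orientation: [0.041, 1.567, -0.041]
ft_force: [2.0, -2.9, 2.8]
width: 51.7
```

apply_moves:
  commands:
    - [[0.001,0.015,0,0],[0.002,0.035,0,0],[0.003,0.045,0,0],[0.003,0.045,0,0]]

```text
t: 6.68
ee_pos: [498.5, 44.0, 198.6]
orientation: [0.042, 1.569, -0.041]
ft_force: [-0.8, 6.0, 6.4]
width: 51.9
```

```bash
python3 - <<'E'
from h import *
shot('side','s2.png');shot('top','t2.png'); o=readout.get_obs();print(o['ee_pos'],o['ft_force'],o['width'])
E
```

```text
[498.50820946  43.83617218 198.56347212] [-0.12455339  6.458424    6.62025779] 51.769831551817525
```

View pics/s2.png

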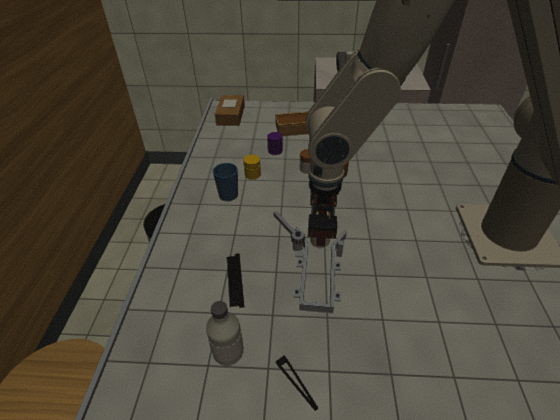

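apply_moves:
  commands:
    - [[0,0,0,0],[0,0,0,0],[0.001,0.02,0,0],[0.002,0.04,0,0],[0.004,0.06,0,0],[0.005,0.08,0,0]]
  gripper: 0.062

```text
t: 7.52
ee_pos: [502.9, 123.4, 197.5]
orientation: [0.041, 1.571, -0.042]
ft_force: [0.1, -0.9, 0.4]
width: 61.7
```

apply_moves:
  commands:
    - [[0.001,0.02,0,0],[0.002,0.04,0,0],[0.003,0.055,0,0],[0.003,0.065,0,0],[0.003,0.065,0,0]]

```text
t: 8.15
ee_pos: [505.9, 188.8, 197.6]
orientation: [0.041, 1.57, -0.041]
ft_force: [0.0, -0.8, -0.5]
width: 62.2
```

```bash
python3 - <<'E'
from h import *
shot('side','s3.png'); o=readout.get_obs();print(o['ee_pos'],o['ft_force'],o['width'])
E
```

```text
[505.79795768 188.36209677 197.63311979] [ 0.02987398 -0.2476956   0.46964136] 61.719081883648556
```

View pics/s3.png

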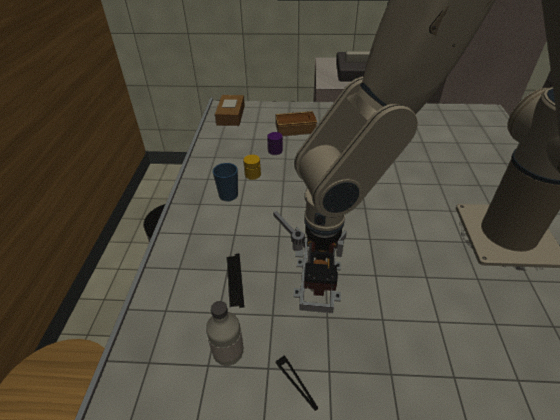

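apply_moves:
  commands:
    - [[0,0,0,0],[0,0,0,0],[0,0,0.05,0],[0,0,0.1,0],[0.003,-0.05,0.11,0],[0.006,-0.11,0.11,0],[0.01,-0.17,0.11,0],[0.014,-0.23,0.11,0]]
  gripper: 0.0878

```text
t: 9.2
ee_pos: [519.7, -44.0, 308.0]
orientation: [0.042, 1.57, -0.042]
ft_force: [-0.1, 0.8, -1.0]
width: 88.0
```

apply_moves:
  commands:
    - [[0.003,-0.06,0,0],[0.006,-0.12,0,0],[0.01,-0.18,0,0],[0.014,-0.225,0,0],[0.014,-0.231,-0.04,0],[0.014,-0.231,-0.08,0],[0.014,-0.231,-0.11,0],[0.014,-0.231,-0.11,0]]

```text
t: 10.2
ee_pos: [532.7, -272.7, 195.6]
orientation: [0.044, 1.575, -0.04]
ft_force: [-0.8, -0.0, 0.3]
width: 87.5
```

apply_moves:
  commands:
    - [[0,0,0,0],[0,0,0,0],[0,0,0,0],[0,0,0,0]]
  gripper: 0.048

```text
t: 10.7
ee_pos: [534.1, -273.0, 198.4]
orientation: [0.041, 1.569, -0.042]
ft_force: [-0.3, 1.8, 6.0]
width: 51.9
```

```bash
python3 - <<'E'
from h import *
shot('side','s4.png');shot('top','t4.png'); o=readout.get_obs();print(o['ee_pos'],o['ft_force'],o['width'])
print([(np.round(d['position']).astype(int).tolist(),round(d['conf'],2)) for c in ['side','top'] for d in models.place_of(c,'pot_a')])
E
```

```text
[ 534.1745675  -272.95759022  198.44423076] [-1.18649137  0.52320608  5.89623704] 51.63933035487078
[([705, -236, -2], 0.8), ([511, 182, 2], 0.69), ([529, -273, 2], 0.55), ([650, -376, -2], 0.54), ([504, 188, -2], 0.78), ([712, -240, 1], 0.61), ([650, -376, -7], 0.59), ([548, 423, 2], 0.23)]
```

View pics/s4.png

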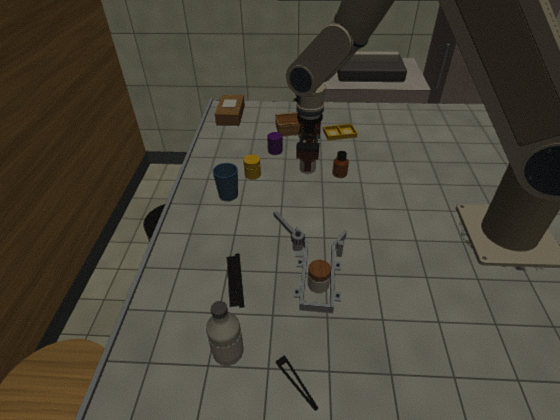

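apply_moves:
  commands:
    - [[-0.003,0.02,0,0],[-0.008,0.055,0,0],[-0.013,0.09,0,0],[-0.018,0.125,0,0],[-0.023,0.16,0,0],[-0.028,0.195,0,0],[-0.033,0.23,0,0],[-0.038,0.265,0,0]]

```text
t: 11.9
ee_pos: [495.8, -6.4, 198.4]
orientation: [0.04, 1.568, -0.041]
ft_force: [0.9, -4.8, 7.1]
width: 51.9
```

apply_moves:
  commands:
    - [[0.001,0.02,0,0],[0.002,0.04,0,0],[0.003,0.052,0,0],[0.003,0.052,0,0]]

```text
t: 12.4
ee_pos: [498.5, 45.9, 198.4]
orientation: [0.041, 1.57, -0.04]
ft_force: [-0.3, 5.6, 9.5]
width: 51.9
```

apply_moves:
  commands:
    - [[0,0,0,0],[0,0,0,0],[0.001,0.02,0,0],[0.002,0.04,0,0],[0.002,0.055,0,0],[0.002,0.055,0,0]]
  gripper: 0.062

```text
t: 13.15
ee_pos: [500.7, 99.9, 197.5]
orientation: [0.04, 1.571, -0.04]
ft_force: [0.2, -0.0, -0.4]
width: 62.1
```

apply_moves:
  commands:
    - [[0,0,0,0],[0,0,0,0],[0,0,0.05,0],[0,0,0.09,0],[0,-0.04,0.09,0],[0,-0.08,0.09,0],[0,-0.08,0.09,0]]
  gripper: 0.072

```text
t: 14.02
ee_pos: [500.7, 16.9, 287.9]
orientation: [0.044, 1.57, -0.045]
ft_force: [0.6, 0.2, 0.3]
width: 72.0
```

```bash
python3 - <<'E'
from h import *
shot('side','s5.png');shot('top','t5.png'); o=readout.get_obs();print(o['ee_pos'],o['ft_force'],o['width'])
print([(np.round(d['position']).astype(int).tolist(),round(d['conf'],2)) for c in ['side','top'] for d in models.place_of(c,'pot_a')])
E
```

```text
[500.82972337  18.7091811  287.67181668] [ 0.46784334 -0.51205605 -0.10657193] 72.34396365554569
[([497, 96, 5], 0.96), ([510, 185, 2], 0.84), ([708, -236, 0], 0.61), ([649, -378, 3], 0.55), ([714, -240, 5], 0.85), ([652, -381, 2], 0.56), ([510, 185, 0], 0.54)]
```

View pics/s5.png

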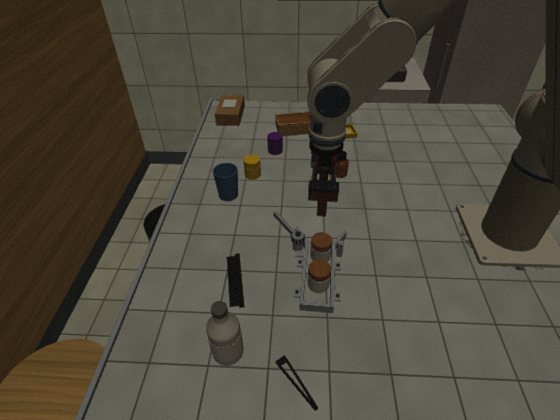

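apply_moves:
  commands:
    - [[0,0,-0.03,0],[0,0,-0.06,0],[0,0,-0.09,0],[0,0,-0.09,0],[0,0,-0.09,0]]
  gripper: 0.0

```text
t: 14.85
ee_pos: [501.2, 19.7, 198.2]
orientation: [0.041, 1.57, -0.041]
ft_force: [0.5, -0.1, 0.0]
width: 25.6
```

apply_moves:
  commands:
    - [[0,0.02,0,0],[0,0.035,0,0],[0.001,0.05,0,0],[0.001,0.065,0,0],[0.002,0.08,0,0],[0.002,0.095,0,0],[0.003,0.108,0,0],[0.003,0.108,0,0]]

```text
t: 15.85
ee_pos: [504.0, 128.3, 197.6]
orientation: [0.041, 1.57, -0.04]
ft_force: [0.2, -0.9, -0.8]
width: 0.6
```

apply_moves:
  commands:
    - [[0,0.005,0,0],[0,0.005,0,0],[0,-0.01,0,0],[0,-0.03,0.05,0],[-0.01,-0.08,0.09,0],[-0.02,-0.14,0.1,0],[-0.03,-0.2,0.1,0],[-0.04,-0.26,0.1,0]]

```text
t: 16.85
ee_pos: [462.8, -135.3, 298.0]
orientation: [0.042, 1.57, -0.042]
ft_force: [0.8, 0.1, -0.5]
width: 0.5
```

```bash
python3 - <<'E'
from h import *
shot('side','s6.png');shot('top','t6.png'); o=readout.get_obs();print(o['ee_pos'],o['ft_force'],o['width'])
print([(l,np.round(d['position']).astype(int).tolist(),round(d['conf'],2)) for l in ['pot_a','vial'] for c in ['side','top'] for d in models.place_of(c,l)])
E
```

```text
[ 462.38369715 -138.00422208  297.74488403] [-0.02940295  0.34946244 -0.32714605] 0.8385644570695248
[('pot_a', [502, 169, 4], 0.94), ('pot_a', [510, 221, 2], 0.76), ('pot_a', [707, -236, -4], 0.65), ('pot_a', [508, 222, 1], 0.8), ('pot_a', [651, -378, -2], 0.8), ('pot_a', [505, 170, 0], 0.73), ('pot_a', [709, -238, 3], 0.71), ('vial', [431, -255, 2], 0.69)]
```

View pics/s6.png

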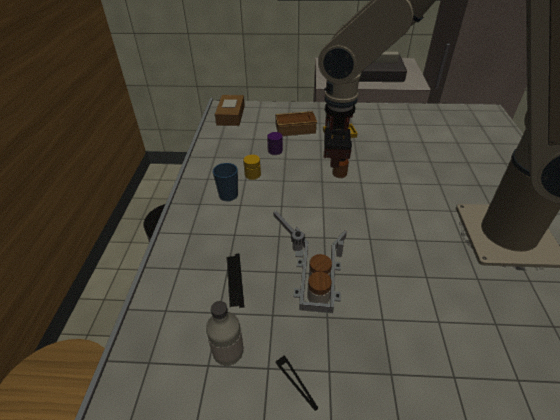

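apply_moves:
  commands:
    - [[-0.015,-0.055,0,0],[-0.03,-0.11,0,0],[-0.03,-0.116,0,0],[-0.03,-0.116,0,0],[-0.03,-0.116,0,0]]
  gripper: 0.0878

```text
t: 17.77
ee_pos: [434.3, -247.2, 297.5]
orientation: [0.04, 1.571, -0.039]
ft_force: [-0.7, -0.6, 0.6]
width: 46.8
```

```bash
python3 - <<'E'
from h import *
im=shot('wrist','w7.png'); print(readout.get_obs()['ee_pos'],readout.get_obs()['width'])
print([(np.round(d['position']).astype(int).tolist(),round(d['conf'],2)) for d in models.place_of('wrist','vial')])
print(pix(im,(432,-254.5,80)))
E
```

```text
[ 434.32004242 -247.30322528  297.57061891] 51.001443076206115
[([430, -251, 0], 0.71)]
[267.28187157 238.98592948]
```

View pics/w7.png

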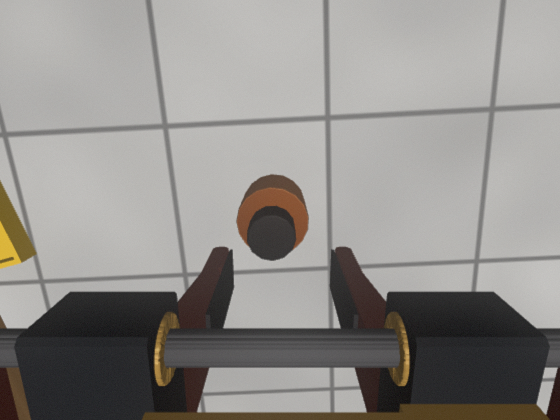

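apply_moves:
  commands:
    - [[-0.005,-0.005,0,0],[-0.005,-0.005,0,0],[-0.005,-0.005,0,0],[-0.005,-0.005,-0.04,0],[-0.005,-0.005,-0.07,0],[-0.005,-0.005,-0.1,0],[-0.005,-0.005,-0.1,0]]

```text
t: 18.75
ee_pos: [428.2, -253.5, 196.1]
orientation: [0.043, 1.574, -0.04]
ft_force: [0.1, -0.4, 0.7]
width: 87.9
```

apply_moves:
  commands:
    - [[0,0,0,0],[0,0,0,0],[0,0,0,0],[0,0,0,0]]
  gripper: 0.044

```text
t: 19.25
ee_pos: [429.0, -254.0, 198.3]
orientation: [0.041, 1.569, -0.042]
ft_force: [0.4, -0.0, 0.0]
width: 50.9
```

apply_moves:
  commands:
    - [[0,0,0,0],[0.003,0.01,0,0],[0.012,0.04,0,0],[0.022,0.07,0,0],[0.032,0.1,0,0],[0.042,0.13,0,0],[0.052,0.16,0,0],[0.06,0.19,0,0]]

```text
t: 20.25
ee_pos: [489.5, -62.8, 198.1]
orientation: [0.041, 1.569, -0.042]
ft_force: [-0.6, -5.3, 6.9]
width: 47.5
```

apply_moves:
  commands:
    - [[0.004,0.02,0,0],[0.007,0.05,0,0],[0.008,0.075,0,0],[0.009,0.1,0,0],[0.009,0.105,0,0],[0.009,0.105,0,0]]

```text
t: 21.0
ee_pos: [498.1, 42.5, 198.1]
orientation: [0.041, 1.569, -0.04]
ft_force: [0.1, 4.9, 7.0]
width: 47.6
```

```bash
python3 - <<'E'
from h import *
shot('side','s8.png'); o=readout.get_obs();print(o['ee_pos'],o['ft_force'],o['width'])
E
```

```text
[498.11278638  42.4216586  198.11529437] [0.3791072  5.17624817 6.95291239] 47.59477546755301
```

View pics/s8.png

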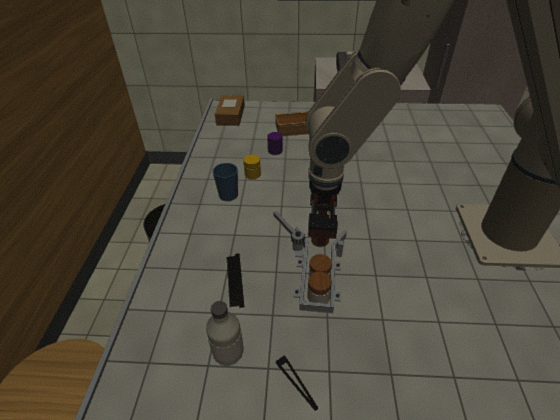

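apply_moves:
  commands:
    - [[0,0,0,0],[0,0,0,0],[0.001,0.015,0,0],[0.002,0.03,0,0],[0.003,0.047,0,0],[0.003,0.047,0,0]]
  gripper: 0.058

```text
t: 21.8
ee_pos: [501.0, 89.7, 197.7]
orientation: [0.04, 1.57, -0.04]
ft_force: [-0.0, 0.0, -0.0]
width: 58.0
```

apply_moves:
  commands:
    - [[0,0,0,0],[0,0,0,0],[0,0,0.05,0],[0,0,0.1,0],[0,-0.04,0.1,0],[0,-0.08,0.1,0],[0,-0.08,0.1,0]]
  gripper: 0.068

```text
t: 22.68
ee_pos: [500.7, 5.9, 297.9]
orientation: [0.044, 1.57, -0.045]
ft_force: [0.1, 0.6, -0.5]
width: 68.0
```

apply_moves:
  commands:
    - [[0,0,0,0],[0,0,-0.03,0],[0,0,-0.06,0],[0,0,-0.1,0],[0,0,-0.1,0]]
  gripper: 0.0

```text
t: 23.3
ee_pos: [499.7, 9.0, 195.4]
orientation: [0.041, 1.576, -0.041]
ft_force: [-0.4, 0.1, -0.8]
width: 21.4
```

```bash
python3 - <<'E'
from h import *
shot('side','s9.png'); o=readout.get_obs();print(o['ee_pos'],o['ft_force'],o['width'])
print([(np.round(d['position']).astype(int).tolist(),round(d['conf'],2)) for d in models.place_of('side','vial')])
E
```

```text
[500.46074444   8.87925583 196.94634722] [-1.17153580e-04 -1.51683224e-01  7.58009785e-01] 17.621700936971845
[([772, -139, -3], 0.46)]
```

View pics/s9.png

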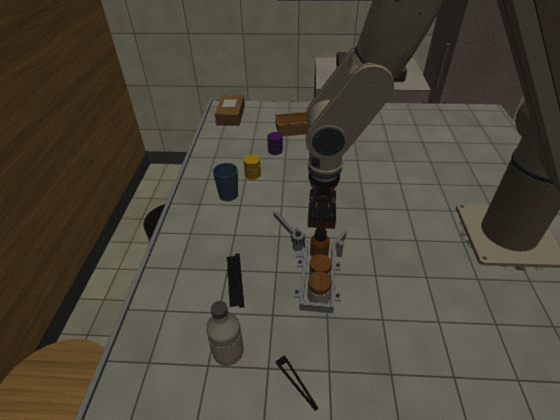

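apply_moves:
  commands:
    - [[0,0,0,0],[0,0.015,0,0],[0.001,0.03,0,0],[0.001,0.045,0,0],[0.002,0.06,0,0],[0.002,0.07,0,0],[0.002,0.074,0,0],[0.002,0.074,0,0]]

```text
t: 24.4
ee_pos: [502.8, 82.4, 197.6]
orientation: [0.041, 1.571, -0.041]
ft_force: [0.2, 0.0, -0.1]
width: 0.4
```

apply_moves:
  commands:
    - [[0,0.002,0,0],[0,0.004,0,0],[0,0.004,0,0]]

```text
t: 24.78
ee_pos: [502.8, 85.9, 197.6]
orientation: [0.042, 1.571, -0.042]
ft_force: [-1.2, -1.9, 0.5]
width: 0.7
```

apply_moves:
  commands:
    - [[0,0.002,0,0],[0,0.003,0,0],[0,0.003,0,0]]

```text
t: 25.15
ee_pos: [502.9, 89.2, 197.6]
orientation: [0.041, 1.57, -0.041]
ft_force: [0.1, -2.8, 0.2]
width: 1.0
```

```bash
python3 - <<'E'
from h import *
shot('side','s10.png');shot('top','t10.png'); o=readout.get_obs();print(o['ee_pos'],o['ft_force'],o['width'])
print([(l,c,np.round(d['position']).astype(int).tolist(),round(d['conf'],2)) for l in ['pot_a','vial'] for c in ['side','top'] for d in models.place_of(c,l)])
E
```

```text
[502.92503902  89.20025176 197.68820437] [ 0.01767359 -3.07992293 -0.06343376] 0.4324991224330218
[('pot_a', 'side', [510, 225, 0], 0.9), ('pot_a', 'side', [648, -376, -5], 0.85), ('pot_a', 'side', [706, -233, -1], 0.81), ('pot_a', 'side', [500, 174, 2], 0.75), ('pot_a', 'top', [647, -379, -1], 0.74), ('pot_a', 'top', [504, 227, 0], 0.66), ('pot_a', 'top', [623, -20, 37], 0.58), ('pot_a', 'top', [710, -237, 3], 0.57), ('vial', 'side', [507, 124, 1], 0.66)]
```

View pics/s10.png

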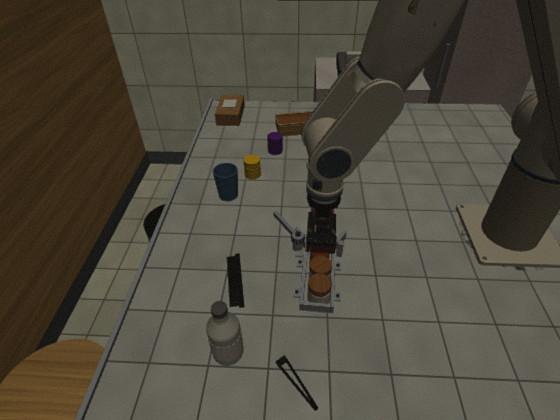

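apply_moves:
  commands:
    - [[0,-0.01,0,0],[0,-0.04,0.01,0],[0,-0.06,0.06,0],[0.02,-0.06,0.1,0],[0.07,-0.06,0.1,0],[0.12,-0.06,0.1,0],[0.133,-0.06,0.09,0],[0.133,-0.06,0.05,0]]
  gripper: 0.0

```text
t: 26.45
ee_pos: [637.3, 28.7, 248.6]
orientation: [0.042, 1.566, -0.041]
ft_force: [-0.2, 0.4, -0.3]
width: 0.4
```

```bash
python3 - <<'E'
from h import *
shot('side','s11.png');shot('top','t11.png'); o=readout.get_obs();print(o['ee_pos'],o['ft_force'],o['width'])
print([(l,c,np.round(d['position']).astype(int).tolist(),round(d['conf'],2)) for l in ['vial','pot_a','bar_end','post'] for c in ['side','top'] for d in models.place_of(c,l)])
E
```

```text
[633.23996713  28.74681665 243.24762531] [-0.7388795   0.63186854 -0.92261726] 0.601445179690925
[('vial', 'side', [506, 123, 0], 0.82), ('vial', 'side', [626, -16, 34], 0.51), ('vial', 'top', [693, 362, -1], 0.67), ('pot_a', 'side', [510, 223, 0], 0.77), ('pot_a', 'side', [708, -236, -2], 0.61), ('pot_a', 'top', [649, -379, -1], 0.67), ('pot_a', 'top', [710, -236, 6], 0.66), ('pot_a', 'top', [505, 176, -2], 0.59), ('pot_a', 'top', [506, 228, 1], 0.58), ('bar_end', 'side', [624, -17, 34], 0.79), ('bar_end', 'top', [706, 180, -2], 0.67), ('post', 'side', [560, 73, 36], 0.6), ('post', 'top', [694, 363, 0], 0.51), ('post', 'top', [774, -130, -3], 0.25)]
```

View pics/s11.png

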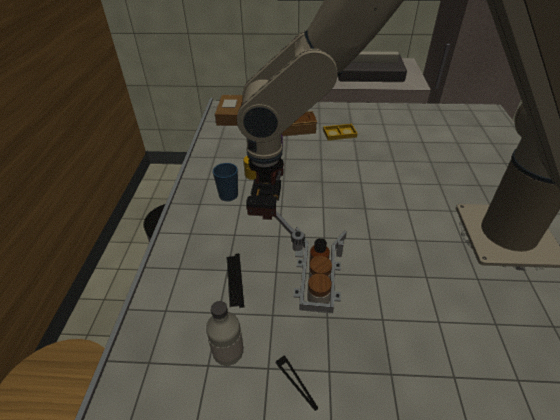

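apply_moves:
  commands:
    - [[0,0,-0.025,0],[0,0,-0.033,0],[0,0,-0.033,0],[-0.013,-0.011,-0.033,0],[-0.026,-0.022,-0.033,0],[-0.039,-0.032,-0.033,0],[-0.052,-0.037,-0.033,0],[-0.064,-0.04,-0.033,0]]

```text
t: 27.95
ee_pos: [571.0, -11.4, 214.9]
orientation: [0.042, 1.57, -0.042]
ft_force: [0.2, 0.5, 0.7]
width: 0.6
```

```bash
python3 - <<'E'
from h import *
shot('side','s12.png'); o=readout.get_obs();print(o['ee_pos'],o['ft_force'],o['width'])
print([(l,c,np.round(d['position']).astype(int).tolist(),round(d['conf'],2)) for l in ['bar_end'] for c in ['side','top'] for d in models.place_of(c,l)])
E
```

```text
[569.58474612 -11.44377682 214.53742184] [-1.36631479 -0.8091967  -0.09890378] 0.5013211873705908
[('bar_end', 'side', [555, -38, 35], 0.72), ('bar_end', 'top', [706, 180, -2], 0.67)]
```

View pics/s12.png

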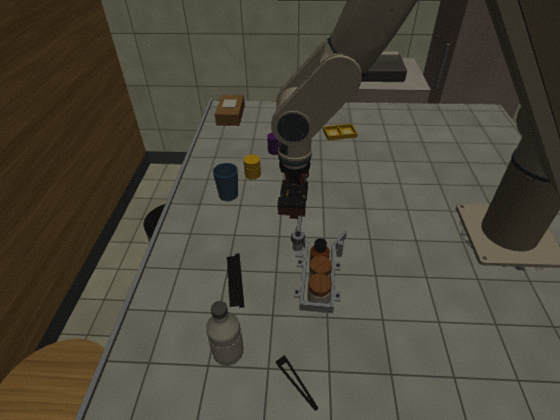

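apply_moves:
  commands:
    - [[-0.013,-0.001,0,0],[-0.025,-0.001,0,0],[-0.039,0.002,0,0],[-0.052,0.006,0,0],[-0.065,0.014,0,0],[-0.077,0.024,0,0],[-0.086,0.037,0,0],[-0.094,0.05,0,0]]

```text
t: 29.1
ee_pos: [477.3, 40.1, 214.7]
orientation: [0.041, 1.57, -0.041]
ft_force: [1.6, -1.5, -1.1]
width: 0.5
```

apply_moves:
  commands:
    - [[-0.002,0.006,0,0],[-0.004,0.012,0,0],[-0.005,0.016,0,0],[-0.005,0.018,0,0],[-0.005,0.018,0,0]]

```text
t: 29.72
ee_pos: [472.9, 57.1, 214.6]
orientation: [0.042, 1.571, -0.042]
ft_force: [0.3, 0.7, -0.4]
width: 0.5
```

```bash
python3 - <<'E'
from h import *
shot('side','s13.png');shot('top','t13.png'); o=readout.get_obs();print(o['ee_pos'],o['ft_force'],o['width'])
print([(l,c,np.round(d['position']).astype(int).tolist(),round(d['conf'],2)) for l in ['bar_end'] for c in ['side','top'] for d in models.place_of(c,l)])
E
```

```text
[472.89263051  57.01406304 214.63005836] [ 0.37870803  1.00576767 -0.04403609] 0.7197646794389727
[('bar_end', 'side', [447, 74, 33], 0.84)]
```

View pics/s13.png

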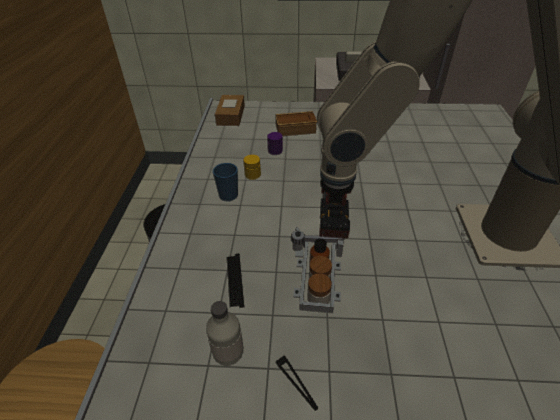

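Bar lies across the mouth (about (300,240)–(342,243)). I'll press gently until the stop pushes back.

apply_moves:
  commands:
    - [[0,0.002,0,0],[0,0.003,0,0],[0,0.003,0,0]]

```text
t: 30.3
ee_pos: [472.9, 60.2, 214.7]
orientation: [0.041, 1.57, -0.041]
ft_force: [0.5, -0.3, -0.3]
width: 0.3
```

apply_moves:
  commands:
    - [[0,0.001,0,0],[0,0.002,0,0],[0,0.002,0,0]]

```text
t: 30.68
ee_pos: [472.9, 62.2, 214.7]
orientation: [0.041, 1.57, -0.041]
ft_force: [0.6, 0.8, 0.4]
width: 0.4
```

apply_moves:
  commands:
    - [[0,0.001,0,0],[0,0.002,0,0],[0,0.003,0,0],[0,0.003,0,0]]

```text
t: 31.18
ee_pos: [472.9, 63.7, 214.7]
orientation: [0.039, 1.571, -0.043]
ft_force: [0.7, -16.1, -0.0]
width: 0.4
```

```bash
python3 - <<'E'
from h import *
a=shot('side','s14.png');b=shot('top','t14.png'); o=readout.get_obs();print(o['ee_pos'],o['ft_force'],o['moment'])
k=cv2.resize(cv2.imread('pics/s14.png')[200:330,240:400],None,fx=5,fy=4.5);cv2.imwrite('pics/s14z.png',k[:600])
E
```

```text
[472.91654442  63.65986413 214.6764716 ] [  0.79536378 -17.47549639   0.82647675] [-2.94243801 -0.1390551  -0.13467773]
```

View pics/s14z.png

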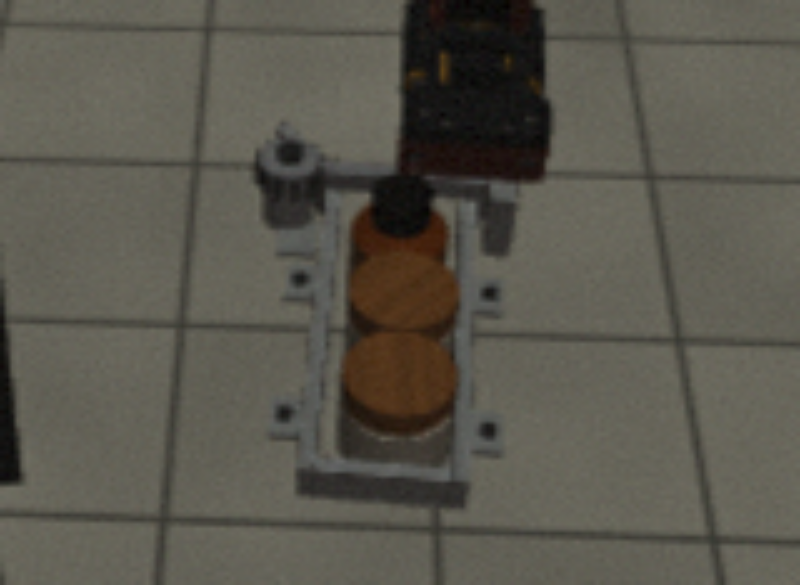

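apply_moves:
  commands:
    - [[0,-0.01,0,0],[0,-0.04,0,0],[0,-0.08,0.04,0],[-0.02,-0.12,0.1,0],[-0.02,-0.17,0.15,0],[-0.02,-0.2,0.15,0],[-0.02,-0.2,0.15,0],[-0.02,-0.2,0.15,0]]

```text
t: 32.28
ee_pos: [452.5, -134.6, 364.2]
orientation: [0.043, 1.571, -0.042]
ft_force: [-0.3, 0.4, -0.2]
width: 0.5
```

```bash
python3 - <<'E'
from h import *
a=shot('side','s15.png');b=shot('top','t15.png')
print([(l,c,np.round(d['position']).astype(int).tolist(),round(d['conf'],2)) for l in ['bar_end','post','vial','pot_a'] for c in ['side','top'] for d in models.place_of(c,l)])
s=cv2.resize(cv2.imread('pics/s15.png')[200:330,240:400],None,fx=3.5,fy=3.5)
t=cv2.resize(cv2.imread('pics/t15.png')[180:290,150:300],None,fx=4,fy=4)
cv2.imwrite('pics/s15z.png',s);cv2.imwrite('pics/t15z.png',t)
E
```

```text
[('bar_end', 'side', [446, 82, 33], 0.62), ('bar_end', 'top', [446, 78, 36], 0.7), ('post', 'side', [558, 73, 36], 0.93), ('post', 'top', [558, 72, 38], 0.84), ('vial', 'top', [503, 122, -4], 0.77), ('vial', 'top', [697, 361, 0], 0.59), ('pot_a', 'side', [510, 222, 1], 0.71), ('pot_a', 'side', [705, -236, 0], 0.61), ('pot_a', 'side', [502, 172, 1], 0.6), ('pot_a', 'side', [649, -378, 2], 0.59), ('pot_a', 'top', [713, -239, 6], 0.92), ('pot_a', 'top', [648, -378, -2], 0.82), ('pot_a', 'top', [504, 176, -2], 0.69), ('pot_a', 'top', [507, 226, -3], 0.63)]
```

View pics/s15.png

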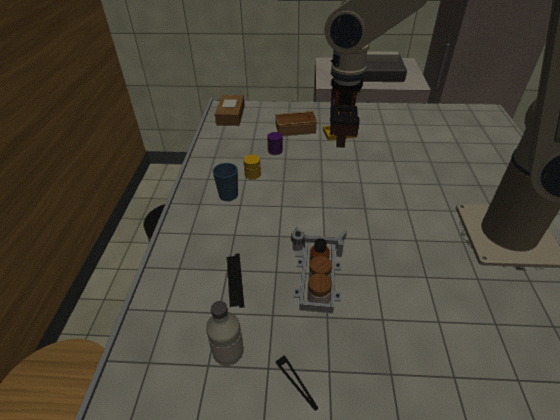

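View pics/t15z.png

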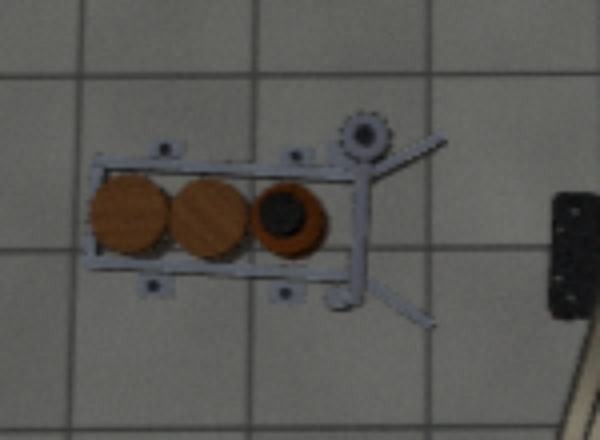

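The crop shows both pots and the vial in file against the end stop, with the bar across the mouth resting on the stop post. I'm handing in.

```bash
python3 -c "
from workcell import workorder; print(workorder.close_job())"
```

```text
the job is handed in; nothing more can be done
None
```

The job is done and handed in at about 32 s, well inside the 72 s limit. I slid both cream pots and then the vial along the tile into the lane. I pushed the file towards the end stop and then swung the bar across the mouth with the closed fingers.

**File:** the last top and side pictures show the two pots and then the vial upright in single file. The vial stands about 45 mm inside the mouth by the network and about 49 mm by where the finger stopped; the range is 29 to 62 mm. The two differ by about the network's stated error.

**Lock:** the bar pushed back with about 17 N at its stop. After the gripper backed away, both cameras put the bar end at about (446, 80). That is across the mouth at the stop post.

**Bystanders:** they look unmoved in the final side picture, but I did not measure each one again. The networks mislabelled things a few times, such as the dispenser as a vial; I ignored these after checking the pictures.

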